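# Set the sole splitter to the third click

## Robot

A 6-joint arm with a two-finger parallel gripper is mounted at the origin on the work surface. World frame = base frame: x ahead of the robot, y to its left, z up, the work surface at z = 0. Lengths are in m, angles in degrees, forces in N, time in s.
With the tool pointing down it reaches from about 0.375 to 0.975 m from the base axis. Payload 3.8 kg.
Tool frame: the origin (TCP) lies at the very end of the fingers, on their centre line; the grasp point (between the pads) lies 19 mm behind it; z points along the fingers, y is the line along which they close (so a half turn about z gives the same grasp; the last joint's range is limited). The gripper opens to 88 mm and grips with 3 to 60 N. Pads are 18 mm wide; open, the fingers measure 123 mm over their backs; the gripper's body (75 mm by 187 mm) begins 45 mm behind the grasp point.
Start: joints at [-73.963, 15.12, 91.902, -0, 72.978, -2.114], TCP at [0.21, -0.641, 0.239] pointing down, gripper open.
Joint ranges: [-150.88, 150.88], [-54.13, 125.18], [17.81, 147.31], [-75.09, 255.09], [0, 152.58], [-146.25, 146.25]. Speed limits (degrees/s): [147.25, 147.25, 180, 180, 180, 180].

## Interface

Orientations are given as [roll, pitch, yaw] about the fixed x, y, z axes, in that order (R = Rz(yaw) Ry(pitch) Rx(roll)).
In Python, from cell import r gives the robot as it stands. The module is installed in compiled form; this text tells all that it offers.
- The arm moves only by the tool play_rows, never from a script. Its argument "moves" is a list that holds one entry, the list of rows, each a list of 7 numbers: the finger opening in m, from 0 to 0.0881, then the shift along the tool's x, y, z in m, then the turn, a rotation vector about the tool's x, y, z in rad. In form: [[[claw, x, y, z, ax, ay, az], ...]]. A call has 1 to 5 rows; each row is the pose to reach, as a shift and turn from the pose commanded when the call began, along the tool's axes at that moment; what a row does not reach only later rows make up. A row lasts 1/8 s, in which the tool goes at most 62.5 mm and 10.7 degrees, less where a joint would pass 70% of its speed; a pose out of reach is approached as far as the arm can. A call with a gripper value outside its range is refused whole. The fingers move at their own pace and stop on an object; "grip_force" is the grip in N (left out, the last holds). Time passes only in rows, so rows that repeat a pose let the fingers close. It gives the time, the measured TCP pose, the force, the opening and the grip force at its end, in the units of the state.
- r.read_state(): the state, without advancing time (a new reading comes with each control period).
- r.grab_frame(name): name is "side" or "top"; returns (picture, depth): 480x640x3 uint8, red, green, blue; 480x640 float32, m along the optical axis (not along the pixel's ray), 0 where there is no reading.
- r.camera_model(name): a dict with "fov_y" (degrees; the focal length in pixels is half the picture's height over the tangent of half this angle, whatever the lens; pixels are square), "cx", "cy" (the principal point, pixels), "dist_coeffs" ([k1, k2, p1, p2, k3] as OpenCV has them; the pictures are not rectified), "cam_to_world" (4x4, takes a point from camera to world coordinates). Camera axes: x right, y down, z forward; pixel columns grow to the right and rows downward; lengths in m; the calibration is good to about 2 mm. A picture is of the moment at which its call begins. camera_model takes no time and is no camera call.
- r.close_job(): hands the job in; it is judged then, once.
The state is a dict: "time_s": time; "joint_positions": joint angles; "joint_velocities": joint speeds; "tau": joint torques, N m; "position": TCP position; "tcp_rot": TCP orientation; "contact_force": force on the tool from outside, world axes, zero at the start; "moment": the same for the moment, N m; "opening": opening from 0.0 (shut) to 1.0 (fully open); "finger_force": force on a finger pad.
Only numpy, scipy, OpenCV 4.12 (cv2) and the standard library are available. Lean on these libraries where they do the work, as an engineer would, in place of code of your own. Each camera call takes 0.05 s, during which the arm holds its last target. There are 200 camera calls.

## Task

With a fingertip, push the depth lever of the sole splitter along its slot, away from its parked end, counting the clicks, and stop with it resting in the third click without running past it. Then press the black set button on the same machine to store the setting, and back away. Only push and press: do not disturb the hammer, the glue jar or the stack of soles.

Things in the scene. Friction and masses are not known exactly. Their poses are not given: they have to be found in the camera images.
- splitter: Green machine for splitting leather soles, fixed to the bench, turned up to 0.35 rad either way. Housing 160 (x) by 360 (y) by 110 mm high; its flat top (the deck) is at 110 mm. Origin: centre of its underside. Feed table and rollers are on its -x side (towards the robot), up to 170 mm from the origin; its y axis runs along the lever's slot, z up.
- depth_lever (a joint): Travel of the lever along the slot, in m, growing along the machine's +y; 0 = parked end, 0.112 = far stop. It starts at 0 to 0.008, before the first click. A sprung roller holds it in five clicks, at 0.030, 0.050, 0.070 (the third), 0.090 and 0.110, with crests 10 mm before each. Leaving a click takes 6 to 11 N; past a crest it snaps ahead into the next click and stays.
- lever_top (a point): Centre of the lever's top, 52 mm above the deck. Lever: upright steel plate 34 mm wide (x), 10 mm thick (y), 6 to 42 mm above the deck, with a black round bar, 18 mm in diameter and 34 mm long in x, across it, centred 43 mm above the deck. Push on its -y side, where the deck is bare for 100 mm. At joint value 0 it is at x -30, y -60 mm in the machine's frame.
- slot_end (a point): Far (+y) end of the slot, on the deck (x -30, y 64 mm in the machine's frame). The slot runs 136 mm from here towards -y through a flush aluminium plate; five black cross-shaped notches in it, 20 mm apart, lie under the lever's middle at the five clicks (the third at y 10 mm in the machine's frame).
- set_button_top (a point): Centre of the top of the set button: round, black, 30 mm in diameter, in a dark housing on the deck at x -30, y 135 mm in the machine's frame, beyond the far end of the slot. It is pressed straight down.
- set_button (a joint): How far the set button is pressed, in m: 0 up, 0.006 fully down (5 N); sprung, it comes up again when let go. It counts as pressed beyond 0.004.
- sole_stack: Bystander: loose pile of twelve leather sole blanks, about 260 by 85 by 48 mm high, at the -y end of the machine. Origin: centre of its underside, x axis along the soles.
- hammer: Bystander: loose hammer 260 mm long with a wooden handle, lying on the bench at the machine's +y end. Origin: middle of its length, on the bench, x axis towards the head.
- glue_jar: Bystander: loose closed jar, 64 mm in diameter and 85 mm high, standing at the machine's +y end. Origin: centre of its underside.

How it is judged:
By the outcome, as a careful person would: the job done as asked, in the order asked, and still so for the second after the job is handed in, with the robot touching nothing.
It also fails if it takes over 56 s, if anything falls off the work surface, if the arm or the gripper's body presses on something with over 40 N, if the wrist force passes 120 N, or if a joint passes its speed limit or range.

## Working session

There is one attempt and no reset: what is moved stays moved. The work goes in short steps, Python scripts to look and compute and a tool call to move; the robot and the scene stay as the last step left them, time stands still between calls to the robot, and variables do not carry over. Pictures are saved under pics/ and viewed, at most 10 in all, crops included, and the job is handed in when it is done.

Besides the shell and the picture viewer there is one more tool, called after ">>>" as name([rows], argument=value, ...), one row to a line, values as JSON. play_rows: Moves the arm, as the interface text tells. Its arguments: {"type":"object","properties":{"moves":{"type":"array","items":{"type":"array","items":{"type":"array","items":{"type":"number"}}}},"grip_force":{"type":"number"}},"required":["moves"]}

```bash
mkdir -p pics; python3 - <<'E'
from cell import r
import cv2,numpy as np
s=r.read_state();print(s['time_s'],s['position'],s['tcp_rot'],s['contact_force'])
for n in('top','side'):
    p,d=r.grab_frame(n);cv2.imwrite(f'pics/{n}0.png',p[:,:,::-1]);np.save(f'{n}0.npy',d)
    m=r.camera_model(n);print(n,m)
E
```

```text
0.0 [ 0.21008708 -0.64073446  0.23741382] [-1.79874692e+02 -5.57252312e-03  1.81502667e+01] [-0.45046058  0.17657135 -0.53323854]
top {'fov_y': 48.490475695226266, 'cx': 321.3603317388308, 'cy': 240.8478735168299, 'dist_coeffs': array([-0.07942613,  0.        ,  0.        ,  0.        ,  0.        ]), 'cam_to_world': array([[ 0.02349835, -0.99500963,  0.09697247,  0.37851904],
       [-0.99970679, -0.02282003,  0.00809825,  0.0291037 ],
       [-0.00584492, -0.09713434, -0.99525412,  1.42023155],
       [ 0.        ,  0.        ,  0.        ,  1.        ]])}
side {'fov_y': 53.202441970751956, 'cx': 315.89295238456884, 'cy': 239.5412670778896, 'dist_coeffs': array([-0.02185961,  0.        ,  0.        ,  0.        ,  0.        ]), 'cam_to_world': array([[ 0.99904878, -0.0423628 ,  0.01034088,  0.4831773 ],
       [-0.03960313, -0.78218824,  0.62178224, -0.59169995],
       [-0.01825193, -0.62160032, -0.7831219 ,  0.92148108],
       [ 0.        ,  0.        ,  0.        ,  1.        ]])}
```

View pics/top0.png

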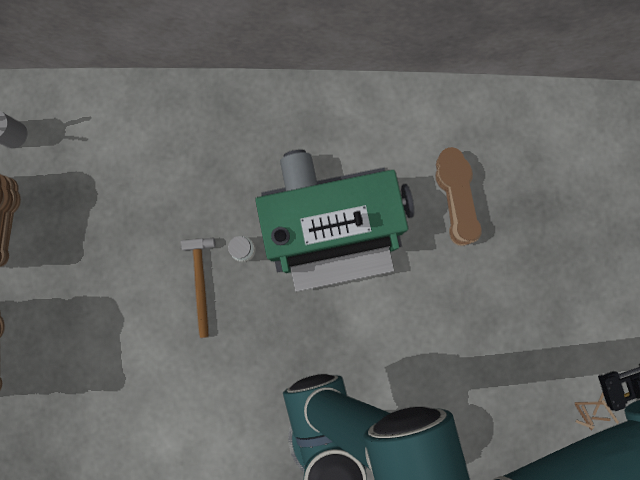

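View pics/side0.png

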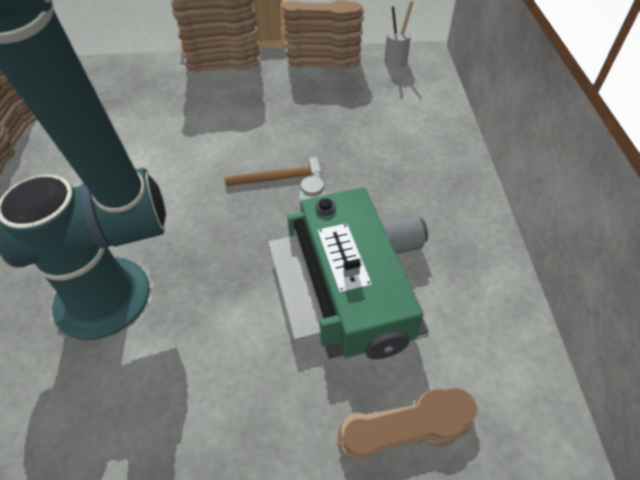

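The top view shows the splitter with the lever at about (358,218), the button at (281,235), the white plate around (336,225), the jar at (240,248), the hammer to its left and the soles at (460,195). The side view agrees: lever (351,266), button (325,205).

```bash
cat >h.py <<'E'
import cv2,numpy as np
from cell import r
def rays(n,uv):
    m=r.camera_model(n);f=240/np.tan(np.radians(m['fov_y']/2))
    K=np.array([[f,0,m['cx']],[0,f,m['cy']],[0,0,1]])
    q=cv2.undistortPoints(np.array(uv,float).reshape(-1,1,2),K,m['dist_coeffs'])[:,0]
    T=m['cam_to_world'];return T[:3,3],np.c_[q,np.ones(len(q))]@T[:3,:3].T
def plane(n,uv,z):
    o,d=rays(n,uv);return o+d*((z-o[2])/d[:,2])[:,None]
def cloud(n,d,mask):
    v,u=np.nonzero(mask&(d>0));o,q=rays(n,np.c_[u,v]);return o+q*d[v,u][:,None],np.c_[u,v]
E
python3 - <<'E'
from h import *
for n in('top','side'):
    p=cv2.imread(f'pics/{n}0.png');d=np.load(f'{n}0.npy');hsv=cv2.cvtColor(p,cv2.COLOR_BGR2HSV)
    g=(hsv[...,0]>55)&(hsv[...,0]<85)&(hsv[...,1]>90)
    roi=np.zeros(g.shape,bool)
    if n=='top':roi[140:300,250:420]=1
    else: roi[180:360,270:430]=1
    P,uv=cloud(n,d,g&roi);print(n,'z med',np.median(P[:,2]))
    k=abs(P[:,2]-.11)<.006;print('deck',cv2.minAreaRect(P[k,:2].astype(np.float32)))
    pb=np.zeros(g.shape,bool)
    if n=='top':pb[195:255,295:375]=1
    else: pb[220:295,315:372]=1
    w=(hsv[...,1]<50)&(hsv[...,2]>150)&pb
    P,uv=cloud(n,d,w);Q=plane(n,uv,.11)
    print('plate',cv2.minAreaRect(Q[:,:2].astype(np.float32)))
    bb=np.zeros(g.shape,bool)
    if n=='top':bb[220:250,268:295]=1
    else: bb[190:220,310:342]=1
    P,uv=cloud(n,d,(hsv[...,2]<70)&bb);print('button',P.mean(0),np.percentile(P[:,2],[5,50,90,99]),len(P))
    t=P[:,2]>np.percentile(P[:,2],99)-.006;print(P[t].mean(0),t.sum())
    bb[:]=0
    if n=='top':bb[205:235,345:372]=1
    else: bb[250:290,335:368]=1
    P,uv=cloud(n,d,bb);t=P[:,2]>.145;print('lever',P[t].mean(0),P[t].min(0),P[t].max(0),t.sum())
p=cv2.imread('pics/top0.png')[130:300,170:490];cv2.imwrite('pics/c1.png',cv2.resize(p,None,fx=2.5,fy=2.5,interpolation=3))
E
```

```text
top z med 0.1097681203337375
deck ((0.5573873519897461, 0.012979403138160706), (0.1963273286819458, 0.3580853044986725), 12.95486068725586)
plate ((0.5476253628730774, 0.006574682891368866), (0.0656287893652916, 0.16553816199302673), 13.0260009765625)
button [0.5155109  0.13719587 0.12631809] [0.1160013  0.12683526 0.13438973 0.13692628] 218
[0.51618143 0.14279422 0.13367521] 70
lever [ 0.56005146 -0.04603199  0.15997141] [ 0.54334267 -0.05687047  0.15122704] [ 0.57692445 -0.03489585  0.16659739] 105
side z med 0.10955978555578616
deck ((0.5593322515487671, 0.00961698591709137), (0.19155243039131165, 0.3572026789188385), 12.50566577911377)
plate ((0.5491060614585876, 0.007249876856803894), (0.0700240433216095, 0.17020335793495178), 12.917078971862793)
button [0.51839743 0.1310807  0.12525933] [0.1135114  0.12644549 0.13296172 0.13543743] 208
[0.51735752 0.13866537 0.13199389] 83
lever [ 0.56008342 -0.05011623  0.15841571] [ 0.54375571 -0.05907031  0.14511892] [ 0.5770983  -0.03499001  0.16548314] 163
```

View pics/c1.png

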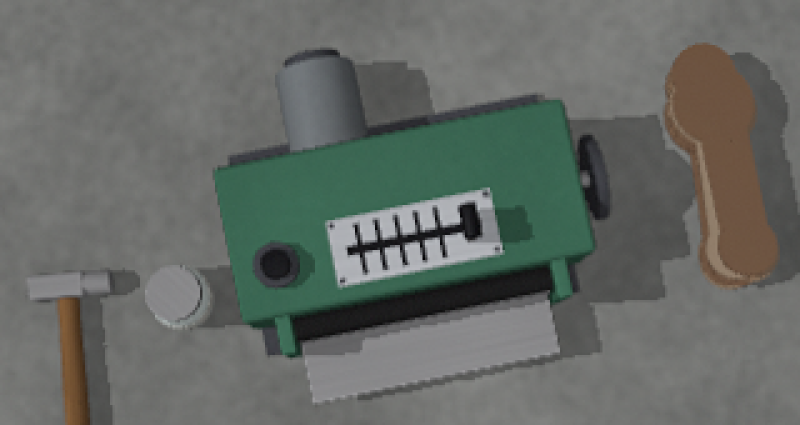

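The crop shows a bare deck to the right of the lever, at crop (470,222). The button is at (275,263). Machine yaw is about 13° with its origin near (0.577, 0.018). The lever is near 0 travel. Next I close the gripper and approach to a point behind the lever.

>>> play_rows([
  [[0, 0.05, -0.04, 0, 0, 0, 0.02], [0, 0.1, -0.08, 0, 0, 0, 0.04], [0, 0.15, -0.12, 0, 0, 0, 0.06], [0, 0.2, -0.16, 0, 0, 0, 0.08], [0, 0.25, -0.2, 0, 0, 0, 0.09]],
], grip_force=30)

```text
time_s: 0.72
position: [0.3819, -0.3779, 0.2383]
tcp_rot: [-180.0, 0.0, 12.9]
contact_force: [1.0, -0.1, 0.1]
opening: 0.456
finger_force: 0.0
```

>>> play_rows([
  [[0, 0.043, -0.04, 0, 0, 0, 0], [0, 0.086, -0.081, 0, 0, 0, 0], [0, 0.129, -0.122, 0, 0, 0, 0], [0, 0.172, -0.163, 0, 0, 0, 0], [0, 0.215, -0.204, 0, 0, 0, 0]],
])

```text
time_s: 1.35
position: [0.5455, -0.1309, 0.2384]
tcp_rot: [-180.0, 0.0, 13.0]
contact_force: [0.1, -1.1, 0.6]
opening: 0.0
finger_force: 0.0
```

>>> play_rows([
  [[0, 0.029, -0.028, 0.01, 0, 0, 0], [0, 0.029, -0.028, 0.05, 0, 0, 0], [0, 0.029, -0.028, 0.08, 0, 0, 0], [0, 0.029, -0.028, 0.092, 0, 0, 0], [0, 0.029, -0.028, 0.092, 0, 0, 0]],
])

```text
time_s: 1.98
position: [0.5662, -0.0989, 0.1458]
tcp_rot: [-179.9, 0.1, 13.0]
contact_force: [-0.3, 0.3, 0.2]
opening: 0.005
finger_force: 0.0
```

```bash
cat >look.py <<'E'
import sys
from h import *
O=np.array([.5768,.0177]);a=np.radians(13);ex=np.array([np.cos(a),np.sin(a)]);ey=np.array([-np.sin(a),np.cos(a)])
s=r.read_state();p=np.array(s['position']);print(s['time_s'],p,s['tcp_rot'],s['contact_force'],'machine',(p[:2]-O)@ex,(p[:2]-O)@ey)
for n,b in(('top',(190,270,260,420)),('side',(190,310,290,390))):
    p,_=r.grab_frame(n);c=p[b[0]:b[1],b[2]:b[3],::-1]
    cv2.imwrite(f'pics/{sys.argv[1]}{n}.png',cv2.resize(c,None,fx=4,fy=4,interpolation=3))
a=cv2.imread(f'pics/{sys.argv[1]}top.png');b=cv2.imread(f'pics/{sys.argv[1]}side.png')
a=cv2.resize(a,(400,200));w=np.zeros((480,800,3),np.uint8);w[:200,:400]=a;w[:,400:]=b
cv2.imwrite(f'pics/{sys.argv[1]}.png',w)
E
python3 look.py l1
```

```text
1.975 [ 0.56620425 -0.09892666  0.14583274] [-1.79949092e+02  1.07914906e-01  1.29828425e+01] [-0.30891443  0.28057147  0.24768252] machine -0.03655947206399827 -0.11125400600327505
```

View pics/l1.png

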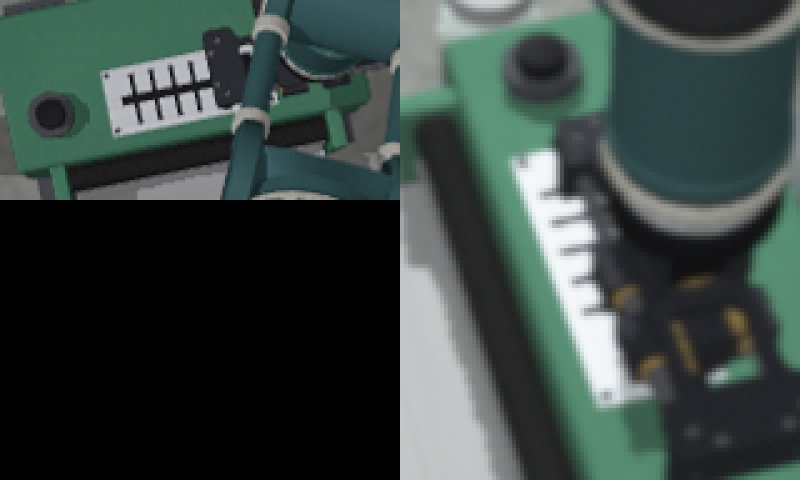

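>>> play_rows([
  [[0, 0.006, -0.003, 0.006, 0, 0, 0], [0, 0.006, -0.006, 0.006, 0, 0, 0], [0, 0.006, -0.01, 0.006, 0, 0, 0], [0, 0.006, -0.013, 0.006, 0, 0, 0], [0, 0.006, -0.016, 0.006, 0, 0, 0]],
])

```text
time_s: 2.7
position: [0.5691, -0.0818, 0.1408]
tcp_rot: [180.0, -0.0, 13.0]
contact_force: [1.1, -0.1, -0.1]
opening: 0.006
finger_force: 0.0
```

>>> play_rows([
  [[0, 0, -0.002, 0, 0, 0, 0], [0, 0, -0.004, 0, 0, 0, 0], [0, 0, -0.006, 0, 0, 0, 0], [0, 0, -0.006, 0, 0, 0, 0]],
])

```text
time_s: 3.2
position: [0.5678, -0.0761, 0.1407]
tcp_rot: [180.0, -0.0, 13.0]
contact_force: [-0.8, 0.6, 0.2]
opening: 0.005
finger_force: 0.0
```

>>> play_rows([
  [[0, 0, -0.002, 0, 0, 0, 0], [0, 0, -0.003, 0, 0, 0, 0], [0, 0, -0.003, 0, 0, 0, 0]],
])

```text
time_s: 3.58
position: [0.5671, -0.0732, 0.1407]
tcp_rot: [-180.0, 0.0, 13.0]
contact_force: [-0.3, 0.7, 1.1]
opening: 0.003
finger_force: 0.0
```

>>> play_rows([
  [[0, 0, -0.002, 0, 0, 0, 0], [0, 0, -0.003, 0, 0, 0, 0], [0, 0, -0.003, 0, 0, 0, 0]],
])

```text
time_s: 3.95
position: [0.5665, -0.0702, 0.1407]
tcp_rot: [-180.0, -0.0, 13.0]
contact_force: [-0.2, -0.8, 0.7]
opening: 0.004
finger_force: 0.0
```

>>> play_rows([
  [[0, 0, -0.002, 0, 0, 0, 0], [0, 0, -0.003, 0, 0, 0, 0], [0, 0, -0.003, 0, 0, 0, 0]],
])

```text
time_s: 4.32
position: [0.5658, -0.0674, 0.1407]
tcp_rot: [180.0, -0.0, 13.0]
contact_force: [-0.8, -0.8, -0.3]
opening: 0.0
finger_force: 0.2
```

>>> play_rows([
  [[0, 0, -0.002, 0, 0, 0, 0], [0, 0, -0.004, 0, 0, 0, 0], [0, 0, -0.004, 0, 0, 0, 0]],
])

```text
time_s: 4.7
position: [0.5648, -0.0633, 0.1407]
tcp_rot: [-180.0, 0.0, 13.0]
contact_force: [0.4, -0.1, -0.3]
opening: 0.004
finger_force: 0.1
```

>>> play_rows([
  [[0, 0, -0.002, 0, 0, 0, 0], [0, 0, -0.004, 0, 0, 0, 0], [0, 0, -0.004, 0, 0, 0, 0]],
])

```text
time_s: 5.08
position: [0.564, -0.0597, 0.1408]
tcp_rot: [180.0, -0.0, 13.0]
contact_force: [-0.2, -1.6, 0.4]
opening: 0.007
finger_force: 0.9
```

```bash
python3 look.py l2
```

```text
5.075 [ 0.56404416 -0.05969432  0.14075187] [ 1.79978576e+02 -4.49223312e-03  1.30068032e+01] [-0.24114837 -1.56827447  0.42237799] machine -0.029838843413921557 -0.07254127151500486
```

View pics/l2.png

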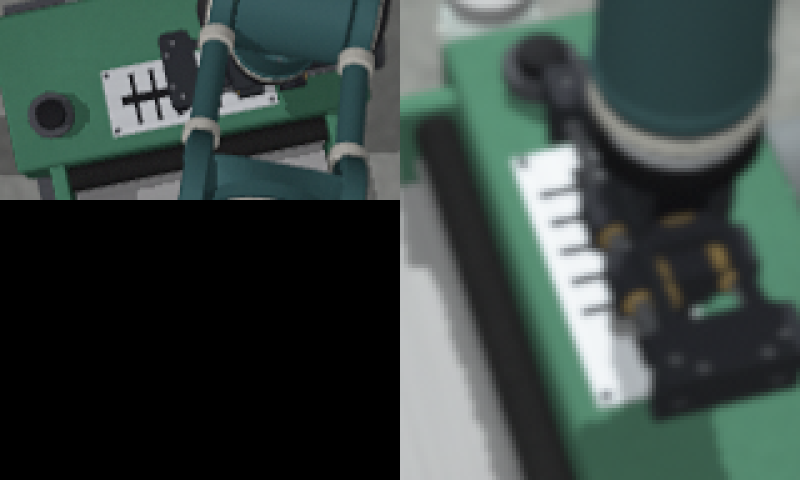

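>>> play_rows([
  [[0, 0, -0.003, 0, 0, 0, 0], [0, 0, -0.003, 0, 0, 0, 0]],
])

```text
time_s: 5.42
position: [0.5637, -0.0584, 0.1409]
tcp_rot: [179.8, -0.0, 13.0]
contact_force: [1.7, -7.7, -0.8]
opening: 0.005
finger_force: 3.8
```

>>> play_rows([
  [[0, 0, -0.003, 0, 0, 0, 0], [0, 0, -0.003, 0, 0, 0, 0]],
])

```text
time_s: 5.68
position: [0.563, -0.0552, 0.1409]
tcp_rot: [179.8, -0.0, 13.0]
contact_force: [1.7, -6.2, -1.0]
opening: 0.006
finger_force: 3.2
```

>>> play_rows([
  [[0, 0, -0.002, 0, 0, 0, 0], [0, 0, -0.002, 0, 0, 0, 0]],
])

```text
time_s: 5.92
position: [0.5624, -0.0522, 0.1408]
tcp_rot: [180.0, -0.0, 13.0]
contact_force: [0.2, -3.3, 0.4]
opening: 0.004
finger_force: 1.7
```

>>> play_rows([
  [[0, 0, -0.002, 0, 0, 0, 0], [0, 0, -0.002, 0, 0, 0, 0]],
])

```text
time_s: 6.18
position: [0.5616, -0.0492, 0.1407]
tcp_rot: [-179.9, -0.0, 13.0]
contact_force: [-0.1, -0.6, 1.1]
opening: 0.006
finger_force: 0.3
```

>>> play_rows([
  [[0, 0, -0.002, 0, 0, 0, 0], [0, 0, -0.002, 0, 0, 0, 0]],
])

```text
time_s: 6.42
position: [0.561, -0.0473, 0.1405]
tcp_rot: [-180.0, 0.0, 13.0]
contact_force: [-0.6, 0.5, -0.7]
opening: 0.003
finger_force: 0.0
```

>>> play_rows([
  [[0, 0, -0.002, 0, 0, 0, 0], [0, 0, -0.002, 0, 0, 0, 0]],
])

```text
time_s: 6.68
position: [0.5608, -0.0457, 0.1407]
tcp_rot: [-180.0, 0.0, 13.0]
contact_force: [0.3, -0.2, -0.1]
opening: 0.006
finger_force: 0.0
```

The first click snapped at about TCP machine y −62 mm. I continue in small steps.

>>> play_rows([
  [[0, 0, -0.003, 0, 0, 0, 0], [0, 0, -0.004, 0, 0, 0, 0], [0, 0, -0.004, 0, 0, 0, 0]],
])

```text
time_s: 7.05
position: [0.5599, -0.042, 0.1407]
tcp_rot: [-180.0, 0.0, 13.0]
contact_force: [0.1, -0.1, -0.5]
opening: 0.003
finger_force: 0.0
```

>>> play_rows([
  [[0, 0, -0.003, 0, 0, 0, 0], [0, 0, -0.003, 0, 0, 0, 0]],
])

```text
time_s: 7.3
position: [0.5595, -0.0398, 0.1408]
tcp_rot: [179.9, -0.0, 13.0]
contact_force: [0.7, -3.3, -0.5]
opening: 0.007
finger_force: 1.9
```

>>> play_rows([
  [[0, 0, -0.002, 0, 0, 0, 0], [0, 0, -0.002, 0, 0, 0, 0]],
])

```text
time_s: 7.55
position: [0.5593, -0.039, 0.1409]
tcp_rot: [179.8, -0.0, 13.0]
contact_force: [2.5, -7.9, -0.5]
opening: 0.005
finger_force: 3.9
```

>>> play_rows([
  [[0, 0, -0.002, 0, 0, 0, 0], [0, 0, -0.002, 0, 0, 0, 0]],
])

```text
time_s: 7.8
position: [0.5589, -0.0372, 0.1409]
tcp_rot: [179.8, -0.0, 13.0]
contact_force: [1.4, -8.2, -0.5]
opening: 0.006
finger_force: 4.1
```

>>> play_rows([
  [[0, 0, -0.002, 0, 0, 0, 0], [0, 0, -0.002, 0, 0, 0, 0]],
])

```text
time_s: 8.05
position: [0.5582, -0.0343, 0.1409]
tcp_rot: [179.9, -0.0, 13.0]
contact_force: [0.6, -4.8, -0.5]
opening: 0.008
finger_force: 2.5
```

>>> play_rows([
  [[0, 0, -0.002, 0, 0, 0, 0], [0, 0, -0.002, 0, 0, 0, 0]],
])

```text
time_s: 8.3
position: [0.5575, -0.0313, 0.1408]
tcp_rot: [-180.0, -0.0, 13.0]
contact_force: [0.1, -2.3, 0.5]
opening: 0.003
finger_force: 1.0
```

>>> play_rows([
  [[0, 0, -0.002, 0, 0, 0, 0], [0, 0, -0.002, 0, 0, 0, 0]],
])

```text
time_s: 8.55
position: [0.5568, -0.0286, 0.1406]
tcp_rot: [-179.9, 0.0, 13.0]
contact_force: [0.8, -0.3, -0.2]
opening: 0.003
finger_force: 0.0
```

>>> play_rows([
  [[0, 0, -0.003, 0, 0, 0, 0], [0, 0, -0.005, 0, 0, 0, 0], [0, 0, -0.005, 0, 0, 0, 0]],
])

```text
time_s: 8.93
position: [0.5558, -0.0242, 0.1407]
tcp_rot: [-180.0, 0.0, 13.0]
contact_force: [1.5, -0.0, -0.5]
opening: 0.005
finger_force: 0.0
```

>>> play_rows([
  [[0, 0, -0.003, 0, 0, 0, 0], [0, 0, -0.003, 0, 0, 0, 0]],
])

```text
time_s: 9.18
position: [0.5552, -0.0214, 0.1407]
tcp_rot: [-180.0, 0.0, 13.0]
contact_force: [0.1, -0.2, 0.1]
opening: 0.008
finger_force: 0.0
```

>>> play_rows([
  [[0, 0, -0.002, 0, 0, 0, 0], [0, 0, -0.002, 0, 0, 0, 0]],
])

```text
time_s: 9.43
position: [0.555, -0.0203, 0.1408]
tcp_rot: [179.9, -0.0, 13.0]
contact_force: [0.5, -4.2, -0.8]
opening: 0.003
finger_force: 2.0
```

>>> play_rows([
  [[0, 0, -0.002, 0, 0, 0, 0], [0, 0, -0.002, 0, 0, 0, 0]],
])

```text
time_s: 9.68
position: [0.5548, -0.0195, 0.1409]
tcp_rot: [179.8, -0.0, 13.0]
contact_force: [1.0, -8.9, -0.9]
opening: 0.002
finger_force: 4.0
```

>>> play_rows([
  [[0, 0, -0.002, 0, 0, 0, 0], [0, 0, -0.002, 0, 0, 0, 0]],
])

```text
time_s: 9.93
position: [0.5543, -0.0176, 0.1409]
tcp_rot: [179.8, -0.0, 13.0]
contact_force: [2.0, -7.9, -0.9]
opening: 0.002
finger_force: 4.0
```

>>> play_rows([
  [[0, 0, -0.002, 0, 0, 0, 0], [0, 0, -0.002, 0, 0, 0, 0]],
])

```text
time_s: 10.18
position: [0.5537, -0.0148, 0.1408]
tcp_rot: [179.9, -0.0, 13.0]
contact_force: [1.2, -4.7, -0.8]
opening: 0.01
finger_force: 2.4
```

>>> play_rows([
  [[0, 0, -0.002, 0, 0, 0, 0], [0, 0, -0.002, 0, 0, 0, 0]],
])

```text
time_s: 10.42
position: [0.553, -0.0116, 0.1408]
tcp_rot: [-180.0, -0.0, 13.0]
contact_force: [-0.5, -2.2, 0.5]
opening: 0.001
finger_force: 1.0
```

>>> play_rows([
  [[0, 0, -0.002, 0, 0, 0, 0], [0, 0, -0.002, 0, 0, 0, 0]],
])

```text
time_s: 10.68
position: [0.5523, -0.0092, 0.1406]
tcp_rot: [-179.9, 0.0, 13.0]
contact_force: [-0.2, 0.7, -0.2]
opening: 0.006
finger_force: 0.0
```

Three clicks counted. I back off and go up.

>>> play_rows([
  [[0, 0, 0.015, 0, 0, 0, 0], [0, 0, 0.02, 0, 0, 0, 0], [0, 0, 0.02, -0.04, 0, 0, 0], [0, 0, 0.02, -0.08, 0, 0, 0], [0, 0, 0.02, -0.08, 0, 0, 0]],
])

```text
time_s: 11.3
position: [0.5599, -0.0302, 0.2251]
tcp_rot: [179.9, -0.4, 13.0]
contact_force: [-0.0, -0.6, -0.6]
opening: 0.007
finger_force: 0.0
```

>>> play_rows([
  [[0, 0, -0.04, 0, 0, 0, 0], [0, 0, -0.09, 0, 0, 0, 0], [0, 0, -0.14, 0, 0, 0, 0], [0, 0, -0.1745, 0, 0, 0, 0], [0, 0, -0.1745, 0, 0, 0, 0]],
])

```text
time_s: 11.92
position: [0.5167, 0.1421, 0.2194]
tcp_rot: [-180.0, 0.1, 13.2]
contact_force: [-0.1, -0.5, -0.1]
opening: 0.003
finger_force: 0.0
```

```bash
python3 look.py l3
```

```text
11.925 [0.51665501 0.1420993  0.21942619] [-1.79980873e+02  1.14008736e-01  1.31794970e+01] [-0.06309775 -0.50613045 -0.0959317 ] machine -0.03061972249484372 0.1347406287368004
```

View pics/l3.png

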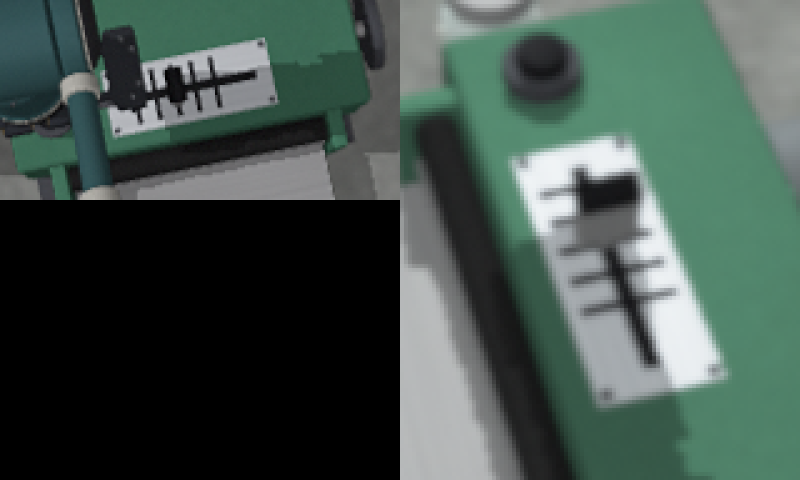

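The lever stands on the third notch: the first two notches are clear on the parked side (top crop (197,85), (218,80)) and two more lie ahead. Now I press the button.

>>> play_rows([
  [[0, 0, 0, 0.03, 0, 0, 0], [0, 0, 0, 0.06, 0, 0, 0], [0, 0, 0, 0.074, 0, 0, 0], [0, 0, 0, 0.077, 0, 0, 0], [0, 0, 0, 0.078, 0, 0, 0]],
])

```text
time_s: 12.65
position: [0.5186, 0.1403, 0.1434]
tcp_rot: [180.0, -0.1, 13.0]
contact_force: [0.7, 0.8, 1.2]
opening: 0.005
finger_force: 0.0
```

>>> play_rows([
  [[0, 0, 0, 0.002, 0, 0, 0], [0, 0, 0, 0.004, 0, 0, 0], [0, 0, 0, 0.004, 0, 0, 0]],
])

```text
time_s: 13.02
position: [0.5179, 0.1407, 0.1389]
tcp_rot: [-180.0, -0.0, 13.0]
contact_force: [0.3, 0.2, 0.4]
opening: 0.004
finger_force: 0.0
```

>>> play_rows([
  [[0, 0, 0, 0.002, 0, 0, 0], [0, 0, 0, 0.003, 0, 0, 0], [0, 0, 0, 0.003, 0, 0, 0]],
])

```text
time_s: 13.4
position: [0.5176, 0.1406, 0.1355]
tcp_rot: [-180.0, 0.0, 13.0]
contact_force: [-0.0, -0.5, -0.2]
opening: 0.005
finger_force: 0.0
```

>>> play_rows([
  [[0, 0, 0, 0.002, 0, 0, 0], [0, 0, 0, 0.002, 0, 0, 0]],
])

```text
time_s: 13.65
position: [0.5176, 0.1406, 0.1335]
tcp_rot: [-180.0, 0.0, 13.0]
contact_force: [-0.3, -0.3, 0.5]
opening: 0.004
finger_force: 0.0
```

>>> play_rows([
  [[0, 0, 0, 0.002, 0, 0, 0], [0, 0, 0, 0.002, 0, 0, 0]],
])

```text
time_s: 13.9
position: [0.518, 0.1407, 0.1319]
tcp_rot: [-180.0, -0.0, 13.0]
contact_force: [-0.1, -0.1, 1.6]
opening: 0.006
finger_force: 0.8
```

>>> play_rows([
  [[0, 0, 0, 0.002, 0, 0, 0], [0, 0, 0, 0.002, 0, 0, 0]],
])

```text
time_s: 14.15
position: [0.518, 0.1406, 0.1299]
tcp_rot: [-180.0, -0.0, 13.0]
contact_force: [0.7, 0.0, 2.4]
opening: 0.006
finger_force: 1.4
```

>>> play_rows([
  [[0, 0, 0, 0.002, 0, 0, 0], [0, 0, 0, 0.002, 0, 0, 0]],
])

```text
time_s: 14.4
position: [0.518, 0.1407, 0.1279]
tcp_rot: [180.0, -0.0, 13.0]
contact_force: [-0.1, -0.7, 4.0]
opening: 0.005
finger_force: 2.0
```

>>> play_rows([
  [[0, 0, 0, 0.002, 0, 0, 0], [0, 0, 0, 0.002, 0, 0, 0]],
])

```text
time_s: 14.65
position: [0.518, 0.1407, 0.1264]
tcp_rot: [180.0, -0.0, 13.0]
contact_force: [-1.8, 0.0, 7.5]
opening: 0.005
finger_force: 3.6
```

>>> play_rows([
  [[0, 0, 0, 0.001, 0, 0, 0], [0, 0, 0, 0.001, 0, 0, 0], [0, 0, 0, 0.001, 0, 0, 0]],
])

```text
time_s: 15.02
position: [0.5181, 0.1407, 0.1263]
tcp_rot: [180.0, -0.0, 13.0]
contact_force: [-4.1, -1.2, 12.4]
opening: 0.004
finger_force: 6.1
```

The button is fully down: over 5 N and against a hard stop. I back away upward and check.

>>> play_rows([
  [[0, 0, 0, -0.02, 0, 0, 0], [0, 0, 0, -0.06, 0, 0, 0], [0, 0, 0, -0.11, 0, 0, 0], [0, 0, 0, -0.15, 0, 0, 0], [0, 0, 0, -0.15, 0, 0, 0]],
])

```text
time_s: 15.65
position: [0.5199, 0.1411, 0.2784]
tcp_rot: [180.0, -0.4, 13.0]
contact_force: [0.0, 0.4, -0.6]
opening: 0.007
finger_force: 0.0
```

>>> play_rows([
  [[0, 0, 0, 0, 0, 0, 0], [0, 0, 0, 0, 0, 0, 0]],
])

```text
time_s: 15.9
position: [0.5166, 0.1403, 0.2722]
tcp_rot: [-180.0, 0.2, 13.0]
contact_force: [-0.4, -0.2, -0.9]
opening: 0.007
finger_force: 0.0
```

```bash
python3 look.py l4
```

```text
15.9 [0.51655233 0.14034314 0.27221463] [-179.99817308    0.23510015   12.99517786] [-0.35577385 -0.24738872 -0.89815938] machine -0.03111482193898226 0.1330525839525375
```

View pics/l4.png

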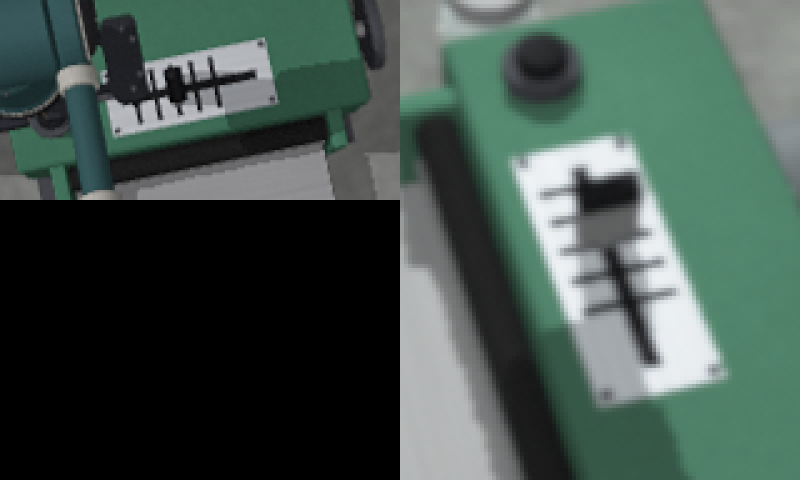

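The lever is unchanged on the third notch (top crop (175,83)), the button is up again at side crop (542,62), and the arm is clear.

```bash
python3 -c "
from cell import r
print(r.close_job())"
```

```text
the job is handed in; nothing more can be done
None
```

The lever is resting in the third click, the set button was pressed fully down and released, the arm has backed clear, and the job was handed in at about 16 s.

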